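# Turn the decorating wheel to bring the cup's handle to the stamp

### The arm

A 6-joint arm with a two-finger parallel gripper is mounted at the origin on a cart in front of the work surface, level with it; the furniture and walls round the work are solid. World frame = base frame: x ahead of the robot, y to its left, z up, the work surface at z = 0. Lengths are in m, angles in degrees, forces in N, time in s.
With the tool pointing down it reaches from about 0.4 to 0.825 m from the base axis. Payload 7 kg.
Tool frame: the origin (TCP) lies between the finger pads; the fingertips stand 19 mm ahead of it and the grasp point (between the pads) is the TCP; z points along the fingers, y is the line along which they close (so a half turn about z gives the same grasp; the last joint's range is limited). The gripper opens to 88 mm and grips with 3 to 60 N. Pads are 19 mm wide; open, the fingers measure 130 mm over their backs; the gripper's body (78 mm by 193 mm) begins 47 mm behind the grasp point.
Start: joints at [92.71, 20.546, 0.682, 0, -70.136, -16.507], TCP at [0.161, 0.655, 0.246] pointing down, gripper open.
Joint ranges: [-176.03, 176.03], [-82.01, 121.73], [-58.28, 71.71], [-173.87, 95.51], [-174.79, -0.11], [-173.66, 173.66]. Speed limits (degrees/s): [136.94, 136.94, 172.46, 180, 180, 180].

### API

Orientations are given as [roll, pitch, yaw] about the fixed x, y, z axes, in that order (R = Rz(yaw) Ry(pitch) Rx(roll)).
In Python, from plant import get_obs, snapshot, close_job, spot_in, spot_point gives the robot as it stands.
- The arm moves only by the tool play_rows, never from a script. Its argument "plan" is a list of rows, each a list of 6 numbers: the shift along the tool's x, y, z in cm, then the turn, a rotation vector about the tool's x, y, z in degrees. A call has 1 to 20 rows; each row shifts and turns the commanded pose from where the row before left it, along the tool's axes as they then stand; what a row does not reach is not made up. A row lasts 1/12 s, in which the tool goes at most 41.7 mm and 7.16 degrees, less where a joint would pass 70% of its speed; a pose out of reach is approached as far as the arm can. A call is refused whole if a number of a shift passes 4.17 or a number of a turn 7.16, either way. A call with a gripper value outside its range is refused whole. "grip" is the finger opening in cm, from 0 to 8.76, set as the call begins (left out, the last holds). The fingers move at their own pace and stop on an object; the grip force is fixed at half the most. Time passes only in rows, so rows that do not move let the fingers close. It gives the time, the measured TCP pose, the force, the opening and the grip force at its end, in the units of the state.
- get_obs(): the state, without advancing time (a new reading comes with each control period).
- snapshot(name): name is "side" or "top"; returns a dict with "frame" (420x560x3 uint8, red, green, blue), "fx", "fy", "cx", "cy" (pixels), "position" and "attitude" of the camera in the world. Camera axes: x right, y down, z forward; pixel columns grow to the right and rows downward; lengths in m; the calibration is good to about 2 mm. A picture is of the moment at which its call begins. There is no depth.
- close_job(): hands the job in; it is judged then, once.
Trained networks look in the newest picture that a camera, given by its name, has taken for a name from the list of things; names that differ only in an ending like _2 or _b are one class to them, and where a whole thing is asked for, a point or a joint stands for the part that bears it (a point fixed in the world has none). Each returns a list of dicts, best first, with "score" (0 to 1); they miss things now and then, are a little off and sometimes report something else, mostly with a low value. They report only what shows in the picture. A call takes as long as a camera call. They do not tell look-alikes from the thing itself.
- spot_in(camera, thing): "position" ([x, y, z] in m, in world coordinates, good to about 4 mm: the middle of the surface that is visible of it).
- spot_point(camera, thing): "position" ([x, y, z] in m, in world coordinates, good to about 4 mm: a listed point, or the origin of a listed thing).
The state is a dict: "clock": time; "joint_pos": joint angles; "qvel": joint speeds; "tau": joint torques, N m; "tool_pos": TCP position; "orientation": TCP orientation; "force": force on the tool from outside, world axes, zero at the start; "moment": the same for the moment, N m; "opening": finger opening in m; "gripper_force": force on a finger pad.
Only numpy, scipy, OpenCV 4.12 (cv2) and the standard library are available. Lean on these libraries where they do the work, as an engineer would, in place of code of your own. Each camera call takes 0.05 s, during which the arm holds its last target. There are 200 camera calls.

### The job

Turn the decorating wheel with one finger, pushing on one of its arms or upright wooden handles, until the handle of the tea cup standing on the wheel points straight at the wooden back stamp on the table, and leave the wheel at rest there. Push gently, do not grip or lift anything, do not touch the cup (it must ride round in the middle of the wheel), and leave the stamp, the tape and the jar where they stand.

Things in the scene. Friction and masses are not known exactly. Their poses are not given: they have to be found in the camera images.
- wheel: Turning head of a low decorating wheel on a fixed foot: aluminium disc, 160 mm across, flat top 32 mm above the table. Origin on the vertical turning axis at table height; z is that axis. Four like arms (steel, 11 mm thick, 27 mm above the table) along its +x, +y, -x, -y carry the upright wooden handles. Turns both ways without a stop; about 2 N at a handle moves it; stays where left, hardly coasts.
- wheel_grip (a point): Middle of the upright round wooden handle at the end of the wheel's +x arm, 125 mm from the axis, 62 mm above the table. Each handle is 14 mm thick (17 mm at the top knob, 19 mm at the foot) and stands from 19 to 103 mm above the table. The other three, on the +y, -x and -y arms, are alike; any may be pushed.
- cup: White tea cup with gilt band, stuck on a round cork pad (92 mm across, 6 mm thick): one loose piece, about 0.25 kg, standing on the middle of the wheel and riding round with it. Origin: centre of the pad's underside, on the wheel's axis, 32 mm above the table; x points from the cup's centre through its only handle. Cup 112 mm wide, rim 98 mm above the table; handle's end 89 mm from the axis.
- cup_handle (a point): Point in the cup's handle, 80 mm from the cup's centre, 40 mm above the pad's underside.
- handle_aim (a point): Imaginary point on the line from the cup's centre through its handle, 200 mm from the cup's centre and level with the pad's underside; it turns with the cup. It lies on the stamp's upright centre line when the handle points straight at the stamp.
- back_stamp: Small turned wooden hand stamp standing upright on the table, 26 mm across and 64 mm tall, 200 mm from the wheel's axis, clear of the handles' circle. Origin: centre of its foot. Loose. It is at one of three places round the wheel; the tape and the jar are at the others.
- masking_tape: Roll of masking tape lying flat, 72 mm across, 19 mm tall, 200 mm from the wheel's axis. Origin: centre of its underside. Loose bystander.
- pigment_jar: Glass jar of green pigment with a grey screw lid, 48 mm across, 70 mm tall, 200 mm from the wheel's axis. Origin: centre of its underside. Loose bystander.
Mind the look-alikes: they are no part of the job. Of the things that look like the back_stamp, take the one that is farthest to the robot's left at the start.

How it is judged:
By the outcome, as a careful person would: the job done as asked, in the order asked, and still so for the second after the job is handed in, with the robot touching nothing.
It also fails if it takes over 54 s, if anything falls off the work surface, if the arm or the gripper's body presses on something with over 40 N, if the wrist force passes 120 N, or if a joint passes its speed limit or range.

## Working session

There is one attempt and no reset: what is moved stays moved. The work goes in short steps, Python scripts to look and compute and a tool call to move; the robot and the scene stay as the last step left them, time stands still between calls to the robot, and variables do not carry over. Pictures are saved under pics/ and viewed, at most 10 in all, crops included, and the job is handed in when it is done.

Besides the shell and the picture viewer there is one more tool, called after "Emit:" by a JSON object that holds its "name" and its "arguments". play_rows: Moves the arm, as the interface text tells. Its arguments: {"type":"object","properties":{"plan":{"type":"array","items":{"type":"array","items":{"type":"number"}}},"grip":{"type":"number"}},"required":["plan"]}

```bash
mkdir -p pics
python3 - <<'E'
from plant import *
import cv2,numpy as np
for c in("top","side"):
    s=snapshot(c); cv2.imwrite(f"pics/{c}0.png",s["frame"][:,:,::-1]); print(c,s["position"],s["attitude"],s["fx"],s["cx"],s["cy"])
    for t in("wheel","wheel_grip","cup","cup_handle","back_stamp","masking_tape","pigment_jar"):
        print(t,[(np.round(d["position"],3).tolist(),round(d["score"],2)) for d in spot_point(c,t)])
o=get_obs();print(o["clock"],o["tool_pos"],o["orientation"],o["opening"])
E
```

```text
top [ 0.39482521 -0.05652258  0.90940306] [-1.68312161e+02  3.87537644e-02 -8.42533434e+01] 417.7686679347918 275.6621213298089 204.56632162339915
wheel []
wheel_grip [([0.674, -0.015, 0.065], 0.57), ([0.563, -0.262, -0.002], 0.33)]
cup [([0.562, -0.06, 0.035], 0.77)]
cup_handle [([0.487, -0.028, 0.072], 0.81)]
back_stamp [([0.538, -0.343, 0.0], 0.69), ([0.563, -0.26, -0.003], 0.57), ([0.468, -0.34, -0.001], 0.57), ([0.742, -0.145, 0.0], 0.38), ([0.675, -0.015, 0.065], 0.33)]
masking_tape [([0.744, -0.143, -0.0], 0.96)]
pigment_jar [([0.596, 0.134, -0.001], 0.67), ([0.488, -0.028, 0.07], 0.28)]
side [ 0.34218793 -0.78069824  0.56521406] [-123.23569699   -0.32887975  -16.95706958] 386.1408148322546 284.6570133239439 206.15284883649616
wheel [([0.559, -0.059, -0.0], 0.89)]
wheel_grip [([0.676, -0.015, 0.06], 0.66)]
cup [([0.562, -0.062, 0.03], 0.96)]
cup_handle [([0.487, -0.028, 0.068], 0.96)]
back_stamp [([0.536, -0.346, -0.0], 0.76), ([0.467, -0.34, 0.002], 0.75), ([0.563, -0.264, -0.005], 0.72)]
masking_tape [([0.741, -0.145, 0.002], 0.8)]
pigment_jar [([0.594, 0.14, 0.001], 0.78)]
0.8 [0.16098487 0.6554858  0.24558452] [-1.79999082e+02  5.83090144e-05 -1.37977101e+01] 0.08751117456632171
```

View pics/top0.png

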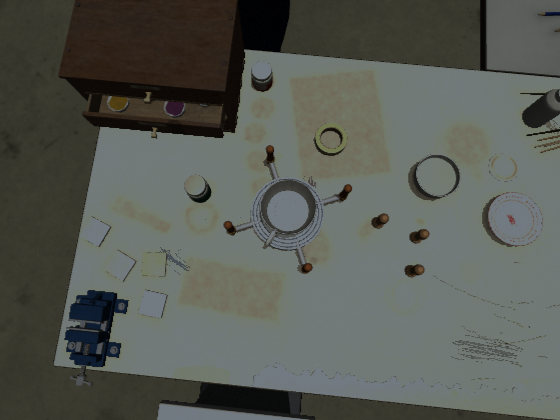

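View pics/side0.png

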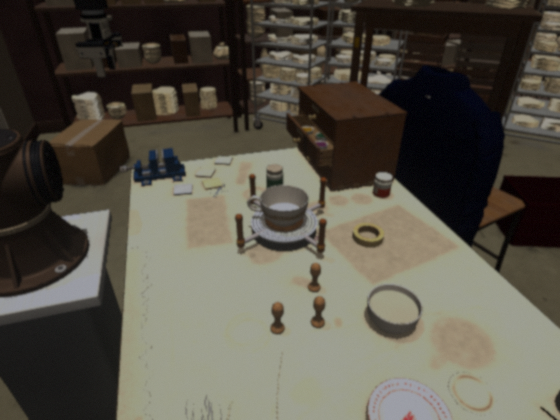

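Shown:
- **Top view:** the wheel is centred at about (288,210), with the cup handle at (270,240). The jar is at (197,190) and the tape at (331,139).
- **Stamp candidates (top-view pixel):** (382,220) at y=-0.262, (422,235) at y=-0.344 and (417,269) at y=-0.340. The wheel's own handles at (346,190), (270,153), (228,227) and (307,267) look similar.

I choose the stamp at (382,220). It is the farthest left and lies 0.20 m from the wheel axis, as described.

The plan is a counter-clockwise turn of about 114°, pushing the handle now at about 112°.

Run:
```python
import cv2
a=cv2.imread("pics/top0.png")[130:290,180:440]
cv2.imwrite("pics/crop.png",cv2.convertScaleAbs(cv2.resize(a,None,fx=3,fy=3,interpolation=2),alpha=1.6))
```

```text
(no output)
```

View pics/crop.png

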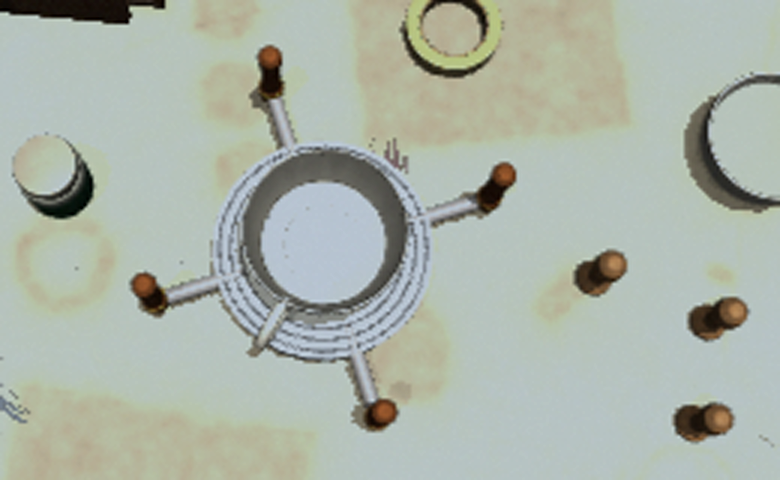

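Emit:
{"name": "play_rows", "arguments": {"grip": 0, "plan": [[2.86,2.68,0,0,0,0],[2.86,2.68,0,0,0,0],[2.86,2.68,0,0,0,0],[2.86,2.68,0,0,0,0],[2.86,2.68,0,0,0,0],[2.86,2.68,0,0,0,0],[2.86,2.68,0,0,0,0],[2.86,2.68,0,0,0,0],[2.86,2.68,0,0,0,0],[2.86,2.68,0,0,0,0],[2.86,2.68,0,0,0,0],[2.86,2.68,0,0,0,0],[2.86,2.68,0,0,0,0],[2.86,2.68,0,0,0,0],[2.86,2.68,0,0,0,0],[2.86,2.68,0,0,0,0],[2.86,2.68,0,0,0,0],[2.86,2.68,0,0,0,0]]}}

```text
clock: 2.3
tool_pos: [0.5467, 0.0624, 0.246]
orientation: [-180.0, -0.0, -13.8]
force: [0.5, 1.8, -0.5]
opening: 0.0005
gripper_force: 0.0
```

The crop shows the wheel with its four handles, with the cup handle pointing down-left at crop (268,328). The chosen stamp is at crop (600,272), nearest the wheel, and the two look-alikes are farther right. Next I turn the tool.

Emit:
{"name": "play_rows", "arguments": {"plan": [[0,0,0,0,0,7],[0,0,0,0,0,7],[0,0,0,0,0,7],[0,0,0,0,0,7],[0,0,0,0,0,7],[0,0,0,0,0,7],[0,0,0,0,0,7],[0,0,0,0,0,7],[0,0,0,0,0,7],[0,0,0,0,0,7],[0,0,0,0,0,7],[0,0,0,0,0,7],[0,0,0,0,0,7],[0,0,0,0,0,7],[0,0,0,0,0,7],[0,0,0,0,0,7],[0,0,0,0,0,7],[0,0,0,0,0,7],[0,0,0,0,0,7],[0,0,0,0,0,7]]}}

```text
clock: 3.97
tool_pos: [0.5459, 0.0643, 0.2457]
orientation: [-180.0, 0.0, -154.1]
force: [0.4, 0.5, 1.0]
opening: 0.0004
gripper_force: 0.0
```

Emit:
{"name": "play_rows", "arguments": {"plan": [[0,0,2,0,0,6.4],[0,0,2.5,0,0,6.4],[0,0,2.5,0,0,6.4],[0,0,2.5,0,0,0],[0,0,2.5,0,0,0],[0,0,2.5,0,0,0],[0,0,1.3,0,0,0],[0,0,0.8,0,0,0],[0,0,0,0,0,0],[0,0,0,0,0,0]]}}

```text
clock: 4.8
tool_pos: [0.5462, 0.0643, 0.0799]
orientation: [-180.0, 0.0, -173.0]
force: [-0.5, -0.8, 0.3]
opening: 0.0004
gripper_force: 0.0
```

Emit:
{"name": "play_rows", "arguments": {"plan": [[0.436,-0.008,0,0,0,-2],[0.436,-0.008,0,0,0,-2],[0.436,-0.008,0,0,0,-2],[0.436,-0.008,0,0,0,-2],[0.436,-0.008,0,0,0,-2],[0.436,-0.008,0,0,0,-2],[0.436,-0.008,0,0,0,-2],[0.436,-0.008,0,0,0,-2],[0.436,-0.008,0,0,0,-2],[0.436,-0.008,0,0,0,-2],[0.436,-0.008,0,0,0,-2],[0.436,-0.008,0,0,0,-2]]}}

```text
clock: 5.8
tool_pos: [0.4983, 0.0482, 0.0815]
orientation: [-180.0, 0.3, -148.9]
force: [0.8, 2.1, -0.8]
opening: 0.0005
gripper_force: 0.8
```

```bash
cat > m.py <<'E'
from plant import *
import cv2,numpy as np,sys
C=np.array([.561,-.0605])
def ang(p): d=np.array(p[:2])-C; return round(float(np.degrees(np.arctan2(d[1],d[0]))),1),round(float(np.hypot(*d)),3)
o=get_obs();print(o["clock"],"finger",ang(o["tool_pos"]),np.round(o["force"],1))
for c in("top","side"):
    s=snapshot(c); cv2.imwrite(f"pics/{c}{sys.argv[1]}.png",s["frame"][:,:,::-1])
    for t in("wheel","wheel_grip","cup","cup_handle","handle_aim","back_stamp"):
        print(c,t,[(np.round(d["position"],3).tolist(),round(d["score"],2),ang(d["position"])) for d in spot_point(c,t)])
E
python3 m.py 1
```

```text
5.8 finger (120.0, 0.125) [ 0.8  2.1 -0.8]
top wheel []
top wheel_grip [([0.656, 0.016, 0.065], 0.6, (38.8, 0.122))]
top cup [([0.56, -0.058, 0.035], 0.91, (106.3, 0.003))]
top cup_handle [([0.479, -0.048, 0.068], 0.81, (171.3, 0.083))]
top handle_aim []
top back_stamp [([0.561, -0.264, -0.002], 0.75, (-89.9, 0.203)), ([0.465, -0.339, -0.001], 0.47, (-109.1, 0.295))]
side wheel [([0.56, -0.06, 0.0], 0.71, (168.7, 0.002))]
side wheel_grip [([0.656, 0.018, 0.06], 0.75, (39.3, 0.123))]
side cup [([0.559, -0.061, 0.036], 0.56, (-159.8, 0.002))]
side cup_handle [([0.484, -0.046, 0.07], 0.91, (169.0, 0.079))]
side handle_aim []
side back_stamp [([0.467, -0.336, 0.0], 0.86, (-108.7, 0.291)), ([0.536, -0.347, -0.002], 0.52, (-95.0, 0.287)), ([0.566, -0.265, -0.001], 0.51, (-88.7, 0.204))]
```

View pics/side1.png

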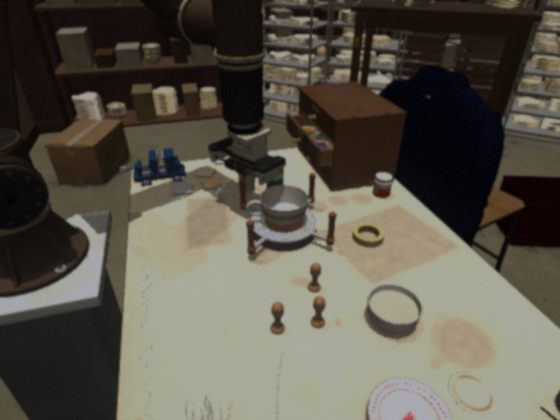

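The wheel turns freely and the cup rides round with it: in the side view the finger is behind the handle at about (243,190) and the cup handle is at (253,207). I continue.

Emit:
{"name": "play_rows", "arguments": {"plan": [[0.654,-0.017,0,0,0,-3],[0.654,-0.017,0,0,0,-3],[0.654,-0.017,0,0,0,-3],[0.654,-0.017,0,0,0,-3],[0.654,-0.017,0,0,0,-3],[0.654,-0.017,0,0,0,-3],[0.654,-0.017,0,0,0,-3],[0.654,-0.017,0,0,0,-3],[0.654,-0.017,0,0,0,-3],[0.654,-0.017,0,0,0,-3],[0.654,-0.017,0,0,0,-3],[0.654,-0.017,0,0,0,-3],[0.654,-0.017,0,0,0,-3],[0.654,-0.017,0,0,0,-3]]}}

```text
clock: 7.67
tool_pos: [0.4407, -0.0236, 0.0792]
orientation: [179.9, -0.0, -106.9]
force: [-1.1, 1.9, 0.7]
opening: 0.0007
gripper_force: 0.8
```

Emit:
{"name": "play_rows", "arguments": {"plan": [[0.654,-0.017,0,0,0,-3],[0.654,-0.017,0,0,0,-3],[0.654,-0.017,0,0,0,-3],[0.654,-0.017,0,0,0,-3],[0.654,-0.017,0,0,0,-3],[0.654,-0.017,0,0,0,-3],[0.654,-0.017,0,0,0,-3],[0.654,-0.017,0,0,0,-3],[0.654,-0.017,0,0,0,-3],[0.436,-0.008,0,0,0,-2],[0.436,-0.008,0,0,0,-2],[0.436,-0.008,0,0,0,-2],[0.218,-0.002,0,0,0,-1],[0.218,-0.002,0,0,0,-1],[0,0,0,0,0,0],[0,0,0,0,0,0]]}}

```text
clock: 9.0
tool_pos: [0.4422, -0.0985, 0.0795]
orientation: [180.0, -0.0, -72.0]
force: [0.2, -0.9, 0.6]
opening: 0.0004
gripper_force: 0.0
```

```bash
python3 m.py 2; python3 -c "
import cv2
t=cv2.imread('pics/top2.png')[130:330,180:440];s=cv2.imread('pics/side2.png')[130:330,180:440]
cv2.imwrite('pics/c2.png',cv2.convertScaleAbs(cv2.resize(cv2.hconcat([t,s]),(800,308),interpolation=2),alpha=1.5))"
```

```text
9.0 finger (-162.3, 0.125) [ 0.2 -0.9  0.6]
top wheel []
top wheel_grip []
top cup [([0.56, -0.059, 0.036], 0.95, (116.6, 0.002))]
top cup_handle []
top handle_aim []
top back_stamp [([0.536, -0.341, -0.0], 0.65, (-95.2, 0.281)), ([0.463, -0.338, 0.0], 0.49, (-109.5, 0.294)), ([0.561, -0.263, -0.004], 0.47, (-90.1, 0.202))]
side wheel [([0.56, -0.059, 0.002], 0.74, (127.4, 0.002))]
side wheel_grip [([0.563, -0.266, -0.002], 0.34, (-89.5, 0.205))]
side cup [([0.563, -0.06, 0.031], 0.91, (9.5, 0.002))]
side cup_handle [([0.528, -0.135, 0.067], 0.8, (-113.9, 0.082))]
side handle_aim []
side back_stamp [([0.564, -0.264, -0.002], 0.85, (-89.2, 0.203)), ([0.464, -0.336, 0.003], 0.53, (-109.4, 0.292))]
```

View pics/c2.png

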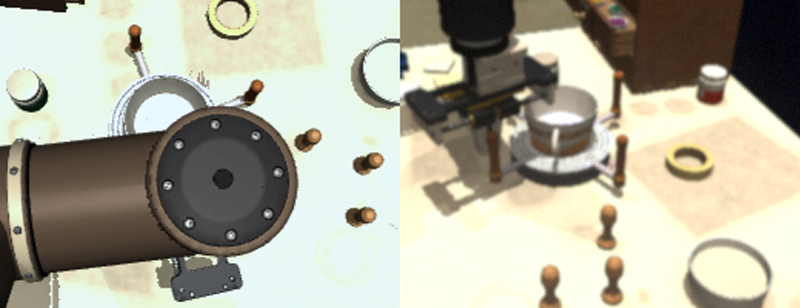

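Both views show the finger behind the near handle and the cup still centred. In the crop's side view, the cup handle at (556,148) points towards the camera. I push about 14° more, then back off and clear the top view for a finer check.

Emit:
{"name": "play_rows", "arguments": {"plan": [[0.436,-0.008,0,0,0,-2],[0.436,-0.008,0,0,0,-2],[0.436,-0.008,0,0,0,-2],[0.436,-0.008,0,0,0,-2],[0.436,-0.008,0,0,0,-2],[0.218,-0.002,0,0,0,-1],[0.218,-0.002,0,0,0,-1],[0.218,-0.002,0,0,0,-1],[0.218,-0.002,0,0,0,-1],[0,0,0,0,0,0],[0,0,0,0,0,0]]}}

```text
clock: 10.62
tool_pos: [0.4552, -0.1261, 0.0795]
orientation: [180.0, -0.0, -58.0]
force: [-1.5, 0.1, -1.0]
opening: 0.0006
gripper_force: 0.3
```

Emit:
{"name": "play_rows", "arguments": {"plan": [[-0.5,0,0,0,0,0],[-1,0,0,0,0,0],[0,0,-3,0,0,0],[0,0,-3,0,0,0],[0,0,-3,0,0,0],[-4,0,0,0,0,0],[-4,0,0,0,0,0],[-4,0,0,0,0,0],[-4,0,0,0,0,0],[-4,0,0,0,0,0],[-4,0,0,0,0,0],[0,0,0,0,0,0]]}}

```text
clock: 11.62
tool_pos: [0.3172, 0.0963, 0.1702]
orientation: [-179.8, 0.1, -57.4]
force: [0.1, -1.2, -0.0]
opening: 0.0003
gripper_force: 0.0
```

```bash
python3 m.py 3; python3 -c "
import cv2
t=cv2.imread('pics/top3.png')[130:300,180:440];s=cv2.imread('pics/side3.png')[140:310,200:460]
cv2.imwrite('pics/c3.png',cv2.convertScaleAbs(cv2.resize(cv2.hconcat([t,s]),(800,262),interpolation=2),alpha=1.5))"
```

```text
11.6167 finger (147.3, 0.29) [ 0.1 -1.2 -0. ]
top wheel []
top wheel_grip [([0.479, 0.034, 0.067], 0.63, (130.9, 0.126))]
top cup [([0.562, -0.061, 0.038], 0.93, (-9.5, 0.001))]
top cup_handle [([0.549, -0.142, 0.07], 0.81, (-98.6, 0.082)), ([0.559, -0.061, 0.035], 0.54, (-174.6, 0.002))]
top handle_aim []
top back_stamp [([0.562, -0.263, -0.001], 0.69, (-89.6, 0.203)), ([0.466, -0.339, 0.002], 0.69, (-108.8, 0.295)), ([0.54, -0.346, 0.0], 0.6, (-94.2, 0.286))]
side wheel [([0.56, -0.059, 0.002], 0.88, (126.3, 0.002))]
side wheel_grip [([0.481, 0.038, 0.065], 0.97, (129.0, 0.127))]
side cup [([0.561, -0.062, 0.034], 0.63, (-78.1, 0.002))]
side cup_handle [([0.548, -0.14, 0.069], 0.8, (-99.3, 0.08))]
side handle_aim []
side back_stamp [([0.464, -0.339, 0.002], 0.92, (-109.2, 0.295)), ([0.539, -0.347, -0.0], 0.81, (-94.5, 0.287)), ([0.566, -0.262, 0.0], 0.56, (-88.7, 0.202))]
```

View pics/c3.png

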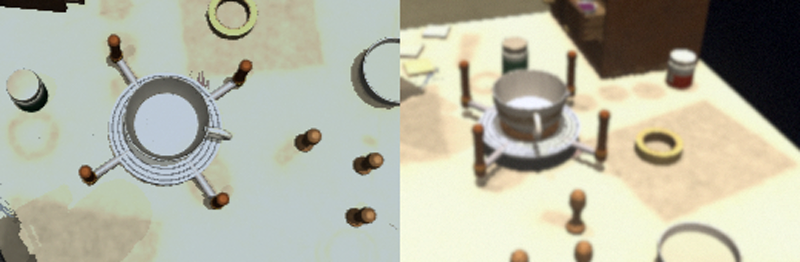

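The top view is clear. The cup is centred and its handle, at crop (215,133), points nearly at the stamp at (307,140), about 5–10° short. I refine this by overlaying projected handle directions.

```bash
cat > ov.py <<'E'
from plant import *
import cv2,numpy as np,sys
from scipy.spatial.transform import Rotation as R
def proj(s,p):
    q=R.from_euler("xyz",s["attitude"],degrees=True).inv().apply(np.atleast_2d(p)-s["position"])
    return np.c_[s["fx"]*q[:,0]/q[:,2]+s["cx"],s["fy"]*q[:,1]/q[:,2]+s["cy"]]
def ray(s,uv,z):
    d=R.from_euler("xyz",s["attitude"],degrees=True).apply([(uv[0]-s["cx"])/s["fx"],(uv[1]-s["cy"])/s["fy"],1]); return s["position"]+d*(z-s["position"][2])/d[2]
if __name__=="__main__":
    C=np.array([.561,-.0605]);out=[];k=6
    for c,z in(("top",.09),("side",.072)):
        s=snapshot(c);u0=proj(s,[C[0],C[1]-.1,.06])[0].astype(int)-[33,45]
        im=s["frame"][u0[1]:u0[1]+90,u0[0]:u0[0]+66,::-1]
        im=cv2.convertScaleAbs(cv2.resize(im,None,fx=k,fy=k,interpolation=cv2.INTER_CUBIC),alpha=1.5)
        for a,col in zip((-92,-96,-100),((0,0,255),(0,255,0),(255,0,0))):
            r=np.array([[.06],[.1]]);P=np.c_[C+r*[np.cos(np.radians(a)),np.sin(np.radians(a))],[z,z]]
            p=((proj(s,P)-u0+.5)*k).astype(int); cv2.line(im,tuple(map(int,p[0])),tuple(map(int,p[1])),col,1)
        p=((proj(s,[[.563,-.263,.0],[.563,-.263,.064]])-u0+.5)*k).astype(int); cv2.line(im,tuple(map(int,p[0])),tuple(map(int,p[1])),(255,0,255),1)
        th=np.linspace(0,6.283,60);p=((proj(s,np.c_[C[0]+.056*np.cos(th),C[1]+.056*np.sin(th),th*0+.098])-u0+.5)*k).astype(np.int32);cv2.polylines(im,[p],True,(0,255,255),1)
        out.append(im);print(c,u0)
    cv2.imwrite(f"pics/ov{sys.argv[1]}.png",cv2.hconcat(out))
E
python3 ov.py 3
```

```text
top [301 169]
side [263 190]
```

View pics/ov3.png

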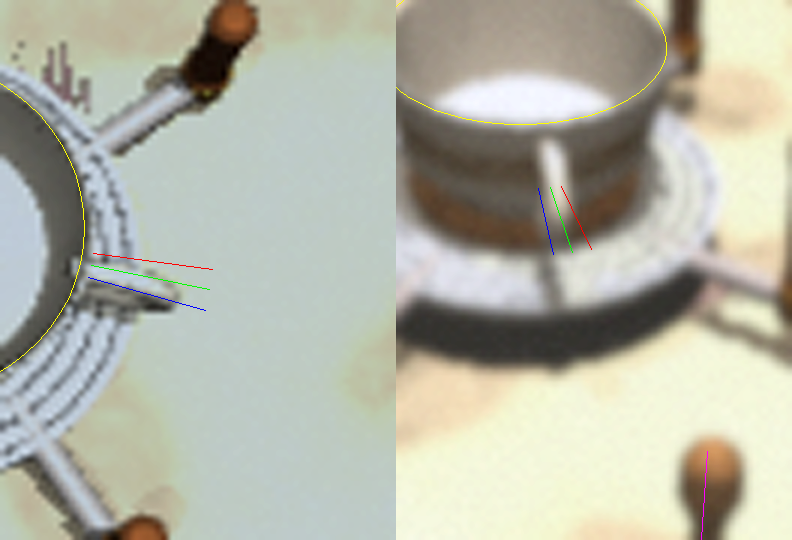

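The rim overlay fits in both views. The handle lies between the green (-96°) and blue (-100°) lines, at about -97°. The stamp knob is at (712,455) in the side view, about 2 mm further +x, so its direction is about -89°. About 8° is still needed, so I go back in.

Emit:
{"name": "play_rows", "arguments": {"plan": [[4,0,0,0,0,0],[4,0,0,0,0,0],[4,0,0,0,0,0],[4,0,0,0,0,0],[4,0,0,0,0,0],[3.7,0,0,0,0,0],[0,0,0,0,0,0],[0,0,0,0,0,0]]}}

```text
clock: 13.08
tool_pos: [0.4459, -0.1126, 0.1688]
orientation: [179.9, 0.0, -58.3]
force: [-0.8, 0.9, -0.4]
opening: 0.0003
gripper_force: 0.0
```

Emit:
{"name": "play_rows", "arguments": {"plan": [[0,0,2,0,0,0],[0,0,3,0,0,0],[0,0,2.5,0,0,0],[0,0,1.4,0,0,0],[0,0,0,0,0,0],[0.6,0,0,0,0,0],[0.6,0,0,0,0,0],[0.44,0.08,0,0,0,0],[0.218,-0.002,0,0,0,-1],[0.218,-0.002,0,0,0,-1],[0.218,-0.002,0,0,0,-1],[0.218,-0.002,0,0,0,-1],[0.218,-0.002,0,0,0,-1],[0.218,-0.002,0,0,0,-1],[0.218,-0.002,0,0,0,-1],[0,0,0,0,0,0],[0,0,0,0,0,0]]}}

```text
clock: 14.5
tool_pos: [0.4626, -0.1377, 0.0805]
orientation: [180.0, -0.0, -51.0]
force: [-0.7, 0.0, -0.1]
opening: 0.0004
gripper_force: 0.1
```

Emit:
{"name": "play_rows", "arguments": {"plan": [[-0.5,0,0,0,0,0],[-1,0,0,0,0,0],[0,0,-3,0,0,0],[0,0,-3,0,0,0],[0,0,-3,0,0,0],[-4,0,0,0,0,0],[-4,0,0,0,0,0],[-4,0,0,0,0,0],[-4,0,0,0,0,0],[0,0,0,0,0,0],[0,0,0,0,0,0]]}}

```text
clock: 15.42
tool_pos: [0.3512, 0.0008, 0.171]
orientation: [-179.9, -0.0, -50.6]
force: [1.4, -0.0, -0.8]
opening: 0.0002
gripper_force: 0.0
```

```bash
python3 m.py 4; sed -i 's/(-92,-96,-100)/(-85,-89,-93)/;s/\.563,-\.263/.565,-.263/g' ov.py; python3 ov.py 4
```

```text
15.4167 finger (163.7, 0.219) [ 1.4 -0.  -0.8]
top wheel [([0.598, 0.132, -0.004], 0.43, (79.2, 0.196))]
top wheel_grip [([0.469, 0.025, 0.065], 0.85, (137.0, 0.126))]
top cup [([0.56, -0.06, 0.034], 0.95, (151.4, 0.001))]
top cup_handle [([0.558, -0.14, 0.07], 0.59, (-92.5, 0.079))]
top handle_aim []
top back_stamp [([0.566, -0.261, -0.002], 0.68, (-88.5, 0.201)), ([0.537, -0.346, -0.002], 0.66, (-94.8, 0.286)), ([0.465, -0.34, -0.001], 0.57, (-109.0, 0.296)), ([0.747, -0.146, -0.0], 0.32, (-24.7, 0.205))]
side wheel [([0.56, -0.061, -0.001], 0.61, (-164.1, 0.001))]
side wheel_grip [([0.468, 0.024, 0.06], 0.95, (137.5, 0.126))]
side cup [([0.565, -0.058, 0.036], 0.93, (28.4, 0.004))]
side cup_handle [([0.555, -0.144, 0.069], 0.76, (-94.2, 0.084))]
side handle_aim []
side back_stamp [([0.568, -0.264, -0.004], 0.85, (-88.2, 0.203)), ([0.465, -0.336, -0.0], 0.73, (-109.3, 0.292)), ([0.539, -0.347, -0.003], 0.59, (-94.4, 0.287))]
top [301 169]
side [263 190]
```

View pics/ov4.png

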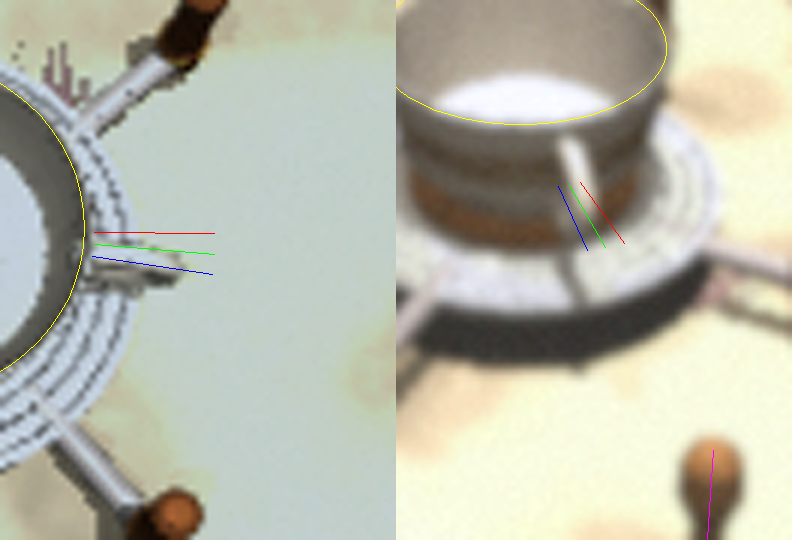

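Shown: the cup is centred, and the handle lies between the green (-89°) and blue (-93°) lines. Its tip is at (183,267) in the top crop and about (588,200) in the side crop. I compute the tip bearing for both.

Run:
```python
from ov import *
C=np.array([.561,-.0605])
def pr(s,uv,zs,n):
    for z in zs:
        d=ray(s,uv,z)[:2]-C; print(n,z,round(np.degrees(np.arctan2(d[1],d[0])),1),round(np.hypot(*d),4))
t=snapshot("top");s=snapshot("side")
pr(t,(301+183/6-.5,169+267/6-.5),(.065,.075,.085),"tip top")
pr(s,(263+(588-396)/6-.5,190+200/6-.5),(.065,.075,.085),"tip side")
pr(s,(263+(712-396)/6-.5,190+458/6-.5),(.055,.06),"stamp knob side")
# stamp knob, top and side: centroid of brown blob
for n,m,z in(("top",t,.058),("side",s,.055)):
    u=proj(m,[.565,-.263,z])[0].astype(int);f=cv2.cvtColor(m["frame"][u[1]-10:u[1]+11,u[0]-12:u[0]+13],cv2.COLOR_RGB2HSV)
    k=(f[...,1]>110)&(f[...,2]>70)&(f[...,0]<20);y,x=np.nonzero(k);print(k.sum(),f[10,12]);pr(m,(u[0]-12+x.mean(),u[1]-10+y.mean()),(z,),n)
```

```text
tip top 0.065 -89.2 0.0929
tip top 0.075 -90.4 0.0918
tip top 0.085 -91.7 0.0906
tip side 0.065 -82.8 0.0621
tip side 0.075 -87.5 0.0748
tip side 0.085 -90.8 0.0879
stamp knob side 0.055 -88.2 0.1965
stamp knob side 0.06 -88.9 0.2016
64 [ 15 126 121]
top 0.058 -89.8 0.2022
47 [ 14 142 111]
side 0.055 -88.5 0.2004
```

Tip bearing is about -90.6° and stamp bearing about -89.1°. One more small push of about 1.5° follows.

Emit:
{"name": "play_rows", "arguments": {"plan": [[4,0,0,0,0,0],[4,0,0,0,0,0],[4,0,0,0,0,0],[3.8,0,0,0,0,0],[0,0,0,0,0,0],[0,0,0,0,0,0],[0,0,0,0,0,0]]}}

```text
clock: 16.9
tool_pos: [0.4512, -0.1245, 0.17]
orientation: [179.9, 0.1, -51.1]
force: [-0.2, -0.2, -0.7]
opening: 0.0002
gripper_force: 0.0
```

Emit:
{"name": "play_rows", "arguments": {"plan": [[0,0,2,0,0,0],[0,0,3,0,0,0],[0,0,2.5,0,0,0],[0,0,1.5,0,0,0],[0,0,0,0,0,0],[0.6,0,0,0,0,0],[0.6,0,0,0,0,0],[0.4,-0.06,0,0,0,0],[0.17,0,0,0,0,-0.5],[0.15,0,0,0,0,-0.5],[0.15,0,0,0,0,-0.5],[0,0,0,0,0,0],[0,0,0,0,0,0],[0,0,0,0,0,0]]}}

```text
clock: 18.07
tool_pos: [0.4654, -0.14, 0.0806]
orientation: [-180.0, -0.0, -49.5]
force: [0.2, 0.3, 0.3]
opening: 0.0002
gripper_force: 0.0
```

Emit:
{"name": "play_rows", "arguments": {"plan": [[-0.5,0,0,0,0,0],[-1,0,0,0,0,0],[0,0,-3,0,0,0],[0,0,-3,0,0,0],[0,0,-3,0,0,0],[-4,0,0,0,0,0],[-4,0,0,0,0,0],[-4,0,0,0,0,0],[-4,0,0,0,0,0],[0,0,0,0,0,0],[0,0,0,0,0,0]]}}

```text
clock: 18.98
tool_pos: [0.3505, -0.0048, 0.1709]
orientation: [-179.9, -0.0, -49.1]
force: [0.4, -0.2, -0.7]
opening: 0.0005
gripper_force: 0.0
```

```bash
python3 m.py 5|grep -v "wheel \[\|aim"; python3 ov.py 5
```

```text
18.9833 finger (165.2, 0.218) [ 0.4 -0.2 -0.7]
top wheel_grip [([0.466, 0.022, 0.067], 0.9, (139.2, 0.125))]
top cup [([0.561, -0.06, 0.036], 0.79, (71.6, 0.001))]
top cup_handle [([0.558, -0.143, 0.068], 0.62, (-92.4, 0.083))]
top back_stamp [([0.566, -0.262, -0.0], 0.58, (-88.6, 0.201)), ([0.538, -0.346, -0.001], 0.54, (-94.6, 0.287)), ([0.464, -0.338, 0.002], 0.47, (-109.3, 0.294))]
side wheel_grip [([0.469, 0.023, 0.064], 0.75, (137.9, 0.124))]
side cup [([0.565, -0.062, 0.034], 0.8, (-15.9, 0.004))]
side cup_handle [([0.561, -0.142, 0.066], 0.7, (-90.3, 0.082))]
side back_stamp [([0.468, -0.338, 0.0], 0.79, (-108.6, 0.292)), ([0.538, -0.345, -0.0], 0.76, (-94.7, 0.285)), ([0.565, -0.263, -0.002], 0.6, (-88.9, 0.203))]
top [301 169]
side [263 190]
```

View pics/ov5.png

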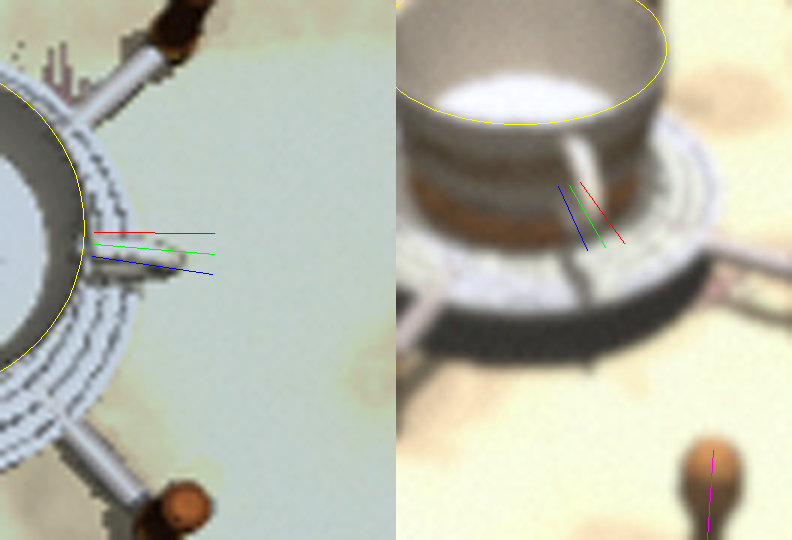

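The top lit ridge lies on or just below the green -89° line, with the tip at (185,258). The side view shows the handle between green and red. This agrees with the stamp bearing of -89° to within about 1°, and the arm is clear.

```bash
python3 -c "
from plant import *
print(close_job())"
```

```text
the job is handed in; nothing more can be done
None
```

I turned the wheel about 117° counter-clockwise with the closed fingers; by my measurements the cup handle points at the leftmost stamp to within about 1°, the wheel is at rest with the arm clear, and the job was handed in at about 19 s of the 54 s allowed (no verdict returned).

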